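# Lay a battery pack on its back in a test cradle

## Robot

A 6-joint arm with a two-finger parallel gripper is mounted at the origin on the work surface. World frame = base frame: x ahead of the robot, y to its left, z up, the work surface at z = 0. Lengths are in m, angles in degrees, forces in N, time in s.
With the tool pointing down it reaches from about 0.4 to 0.825 m from the base axis. Payload 7 kg.
Tool frame: the origin (TCP) lies midway between the tips of the shut fingers; the grasp point (between the pads) lies 19 mm behind it; z points along the fingers, y is the line along which they close (so a half turn about z gives the same grasp; the last joint's range is limited). The gripper opens to 88 mm and grips with 3 to 60 N. Pads are 19 mm wide; open, the fingers measure 130 mm over their backs; the gripper's body (78 mm by 193 mm) begins 47 mm behind the grasp point.
Start: joints at [-59.238, 20.546, 0.682, 0, -70.136, -16.507], TCP at [0.166, -0.654, 0.227] pointing down, gripper open.
Joint ranges: [-176.03, 176.03], [-82.01, 121.73], [-58.28, 71.71], [-173.87, 95.51], [-174.79, -0.11], [-173.66, 173.66]. Speed limits (degrees/s): [136.94, 136.94, 172.46, 180, 180, 180].

## Interface

Orientations are given as [roll, pitch, yaw] about the fixed x, y, z axes, in that order (R = Rz(yaw) Ry(pitch) Rx(roll)).
In Python, from plant import r gives the robot as it stands. The module is installed in compiled form; this text tells all that it offers.
- The arm moves only by the tool play_rows, never from a script. Its argument "rows" is a list of rows, each an object with "slide": the shift along the tool's x, y, z as a fraction of full scale, a list of three; "delta_rot": the turn, a rotation vector about the tool's x, y, z as a fraction of full scale, a list of three; "fingers": the opening, from -1 (shut) to 1 (fully open). In form: [{"slide": [x, y, z], "delta_rot": [rx, ry, rz], "fingers": fingers}, ...]. A call has 1 to 8 rows; each row shifts and turns the commanded pose from where the row before left it, along the tool's axes as they then stand; what a row does not reach is not made up. Full scale, the value 1, is 0.15 m for a shift and 0.08 rad for a turn. A row lasts 1/8 s, in which the tool goes at most 62.5 mm and 10.7 degrees, less where a joint would pass 70% of its speed; a pose out of reach is approached as far as the arm can. A call with a number of a shift or a turn outside -1 to 1 is refused whole. A call with a gripper value outside its range is refused whole. The fingers move at their own pace and stop on an object; "squeeze" is the grip in N (left out, the last holds). Time passes only in rows, so rows that do not move let the fingers close. It gives the time, the measured TCP pose, the force, the opening and the grip force at its end, in the units of the state.
- r.get_state(): the state, without advancing time (a new reading comes with each control period).
- r.capture(name): name is "scene" or "top" or "wrist"; returns a dict with "image" (420x560x3 uint8, blue, green, red), "fx", "fy", "cx", "cy" (pixels), "R" (3x3) and "t" (3): a world point X has camera coordinates R X + t; the wrist camera has in their place "T_tool_cam" (4x4, takes a point from camera to tool coordinates, whose origin is the TCP and whose axes are the flange's). Camera axes: x right, y down, z forward; pixel columns grow to the right and rows downward; lengths in m; the calibration is good to about 2 mm. The wrist camera is an equidistant fisheye: a pixel r from the principal point sees the ray r / f radians off the axis. A picture is of the moment at which its call begins: read the wrist's pose just before it. There is no depth.
- r.close_job(): hands the job in; it is judged then, once.
The state is a dict: "time_s": time; "joints": joint angles; "qd": joint speeds; "joint_torque": joint torques, N m; "tcp_pos": TCP position; "eef_rot": TCP orientation; "contact_force": force on the tool from outside, world axes, zero at the start; "moment": the same for the moment, N m; "gripper_width": finger opening in m; "gripper_force": force on a finger pad.
Only numpy, scipy, OpenCV 4.12 (cv2) and the standard library are available. Lean on these libraries where they do the work, as an engineer would, in place of code of your own. Each camera call takes 0.05 s, during which the arm holds its last target. There are 200 camera calls.

## Task

Lay the standing battery pack on its back in the test cradle for wiring, terminal panel facing up: slide it upright along the bench until its foot meets the cradle's orange stop bar, then push high on the terminal face to tip it over the bar, and finally slide the lying pack squarely home against the blue fence. The case is delicate: do not lift the pack off the surface and never press on it with more than 15 N; leave the other things on the bench alone.

Things in the scene. Friction and masses are not known exactly. Their poses are not given: they have to be found in the camera images.
- cradle: Test cradle fixed to the bench. Its origin is at bench height in the middle of the deck's front edge; its +x is the direction in which the pack is pushed and tipped, z up. Aluminium deck from x=0 to 115 mm, 140 mm wide (y), top 12 mm above the bench, no side walls; then the blue fence. The pack lies home with its centre at x=60 mm, y near 0, 47 mm above the bench.
- deck (a point): Middle of the deck's front edge, on its top. In front of it (-x) an orange stop bar, level with the deck: 12 mm high, 10 mm thick, 140 mm wide, rigid. It is clamped at another, unmeasured place each time: its front face is 12 to 57 mm in front of this point and must be found by feel. The gap to the deck is open. A freshly tipped pack overhangs the bar's front by about 12 mm.
- fence (a point): Middle of the top edge of the fence's face, 47 mm above the bench; the face looks along the cradle's -x. Blue, rigid, 12 mm thick, 140 mm wide.
- pack_center (a point): Centre of the battery pack. Loose grey box, black band near its top, blue strip on top: 70 (own x) x 100 (own y) x 110 mm (own z, up at the start), 0.55 to 0.95 kg, centre of mass central. Terminal face (white panel, flush red and black terminals) looks along own -x, away from the cradle. Starts standing on the bench, 10 to 120 mm short of the bar, own x within 9 degrees of the cradle's x.
- pack: The same pack: origin at the centre of its underside, same axes. It slides on bench or deck at 2.5 to 6.5 N; pushed below a third of its height it slides upright, pushed high before it meets the bar it may topple early. Against the bar, 2 to 5 N near the top tips it about the bar's top edge; past about 40 degrees it falls over by itself. Home, its own z lies along the cradle's x and its own x points down.
- board: Bystander: circuit board in a black tray, 160 x 130 mm, 38 mm high, loose; origin under its centre.
- meter: Bystander: yellow multimeter lying down, 150 x 75 mm, 43 mm high, loose; origin under its centre.
- driver: Bystander: screwdriver lying on the bench, about 200 mm long, loose.
- spool: Bystander: steel wire spool standing on a flange, 60 mm across, 42 mm high, loose; origin under its centre.
- jar: Bystander: small jar of screws, 52 mm across, 55 mm high, loose; origin under its centre.
- mouse: Bystander: black computer mouse, 100 x 60 mm, 30 mm high, loose; origin under its centre.

How it is judged:
By the outcome, as a careful person would: the job done as asked, in the order asked, and still so for the second after the job is handed in, with the robot touching nothing.
It also fails if it takes over 72 s, if anything falls off the work surface, if the arm or the gripper's body presses on something with over 40 N, if the wrist force passes 120 N, or if a joint passes its speed limit or range.

## Working session

There is one attempt and no reset: what is moved stays moved. The work goes in short steps, Python scripts to look and compute and a tool call to move; the robot and the scene stay as the last step left them, time stands still between calls to the robot, and variables do not carry over. Pictures are saved under pics/ and viewed, at most 10 in all, crops included, and the job is handed in when it is done.

Besides the shell and the picture viewer there is one more tool, called after ">>>" by a JSON object that holds its "name" and its "arguments", one argument or row to a line. play_rows: Moves the arm, as the interface text tells. Shift numbers are shares of 0.15 m and turn numbers shares of 0.08 rad, none past 1 either way. Its arguments: {"type":"object","properties":{"rows":{"type":"array"},"squeeze":{"type":"number"}},"required":["rows"]}

```bash
mkdir -p pics; cat > h.py <<'E'
import numpy as np,cv2
from plant import r
def cap(n,f):
    c=r.capture(n); cv2.imwrite('pics/'+f,c['image']); np.savez('pics/'+f+'.npz',**c); return c
def ray(c,u,v,z):
    c=dict(c);R=np.array(c['R']);t=np.array(c['t'])
    d=R.T@np.array([(u-c['cx'])/c['fx'],(v-c['cy'])/c['fy'],1]); o=-R.T@t
    return o+d*(z-o[2])/d[2]
def st():
    s=r.get_state(); print({k:np.round(s[k],4).tolist() for k in ['time_s','tcp_pos','eef_rot','contact_force','gripper_width','joints']}); return s
E
python3 - <<'E'
from h import *
st()
a=cap('scene','s0.png');b=cap('top','t0.png')
for c in(a,b):print(-np.array(c['R']).T@c['t'],c['fx'],np.round(c['R'],3).tolist())
E
```

```text
{'time_s': 0.0, 'tcp_pos': [0.166, -0.6537, 0.2256], 'eef_rot': [179.9037, -0.0103, -165.753], 'contact_force': [0.0947, -0.1952, -0.1587], 'gripper_width': 0.0878, 'joints': [-59.2394, 20.5922, 0.6327, -0.0186, -70.1358, -16.5073]}
[ 1.43077245 -0.34080039  0.72857133] 426.25828941786705 [[0.387, 0.922, -0.008], [0.541, -0.234, -0.808], [-0.747, 0.308, -0.59]]
[0.35740519 0.02276354 1.33273263] 474.43715796422623 [[-0.001, -1.0, -0.003], [-0.984, 0.001, -0.177], [0.177, 0.003, -0.984]]
```

View pics/s0.png

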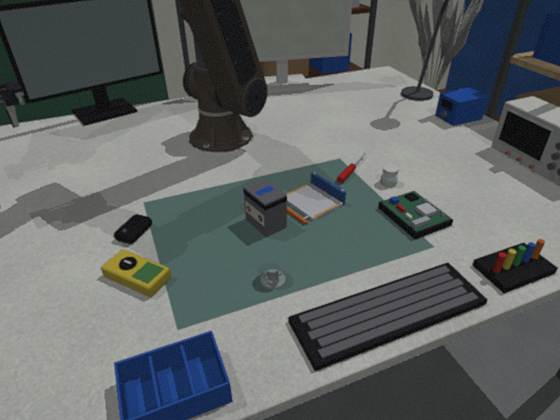

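View pics/t0.png

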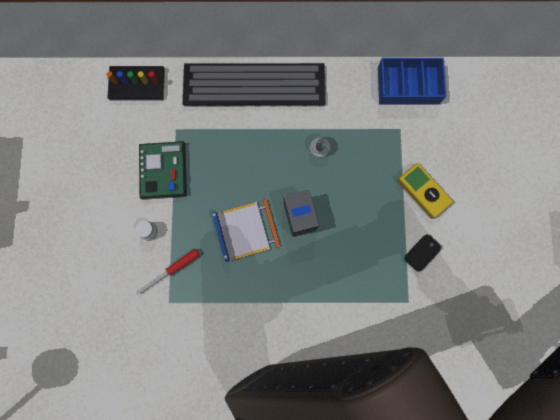

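The scene view shows the pack at (265,208), with its terminal face to the left and the cradle to its right. In the top view the pack is at (301,212), the orange bar at (271,222), the deck around (245,230), and the blue fence at (221,236). Nothing stands in the lane.

```bash
python3 - <<'E'
from h import *
c=np.load('pics/t0.png.npz'); im=c['image']
hsv=cv2.cvtColor(im,cv2.COLOR_BGR2HSV)
box=np.zeros(im.shape[:2],np.uint8); box[180:275,200:330]=1
def m(lo,hi):
    return cv2.inRange(hsv,lo,hi)*box
def rect(mm,z,n):
    cs,_=cv2.findContours(mm,cv2.RETR_EXTERNAL,cv2.CHAIN_APPROX_NONE)
    for k in sorted(cs,key=cv2.contourArea)[::-1][:2]:
        if cv2.contourArea(k)<15: continue
        p=np.array([ray(c,u,v,z)[:2] for u,v in k[:,0]],np.float32)
        (x,y),s,a=cv2.minAreaRect(p); print(n,cv2.contourArea(k),'ctr',round(x,4),round(y,4),np.round(s,3),round(a,1),'px',k[:,0].mean(0).round(1))
rect(m((100,90,40),(130,255,255)),0.047,'blue47'); rect(m((100,90,40),(130,255,255)),0.110,'blue110')
rect(m((5,110,80),(22,255,255)),0.012,'orange')
rect(m((0,0,150),(180,60,255)),0.012,'deck')
rect(m((0,0,0),(180,255,75)),0.11,'dark')
cv2.imwrite('pics/t0c.png',cv2.resize(im[180:275,200:340],None,fx=5.6,fy=5.6,interpolation=cv2.INTER_CUBIC))
E
```

```text
blue47 179.0 ctr 0.5005 0.1888 [0.142 0.014] 16.1 px [219.7 235.1]
blue47 151.5 ctr 0.569 -0.0329 [0.025 0.054] 14.1 px [301.1 210.3]
blue110 179.0 ctr 0.4935 0.1807 [0.135 0.013] 16.1 px [219.7 235.1]
blue110 151.5 ctr 0.5586 -0.0302 [0.024 0.051] 14.1 px [301.1 210.3]
orange 136.0 ctr 0.5403 0.0497 [0.139 0.01 ] 16.0 px [271.2 223. ]
orange 30.5 ctr 0.4555 0.1071 [0.005 0.095] 15.9 px [250.3 252.9]
deck 1446.0 ctr 0.5214 0.1205 [0.135 0.096] 15.9 px [246.5 229.1]
dark 151.0 ctr 0.5275 -0.015 [0.119 0.065] 53.9 px [296.6 222.9]
```

View pics/t0c.png

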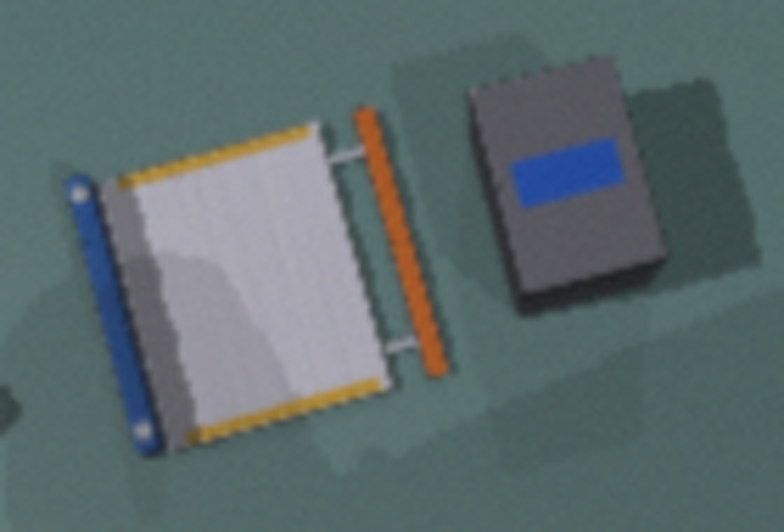

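>>> {"name": "play_rows", "arguments": {
  "rows": [
    {"slide": [-0.3,0.22,0],"delta_rot": [0,0,0],"fingers": 0},
    {"slide": [-0.3,0.22,0],"delta_rot": [0,0,0],"fingers": 0},
    {"slide": [-0.3,0.22,0],"delta_rot": [0,0,0],"fingers": 0},
    {"slide": [-0.3,0.22,0],"delta_rot": [0,0,0],"fingers": 0},
    {"slide": [-0.3,0.22,0],"delta_rot": [0,0,0],"fingers": 0},
    {"slide": [-0.3,0.22,0],"delta_rot": [0,0,0],"fingers": 0},
    {"slide": [-0.3,0.22,0],"delta_rot": [0,0,0],"fingers": 0},
    {"slide": [-0.3,0.22,0],"delta_rot": [0,0,0],"fingers": 0}
  ]
}}

```text
time_s: 1.1
tcp_pos: [0.4509, -0.308, 0.2265]
eef_rot: [180.0, -0.0, -165.7]
contact_force: [0.5, -0.1, -0.8]
gripper_width: 0.0436
gripper_force: 0.0
```

>>> {"name": "play_rows", "arguments": {
  "rows": [
    {"slide": [-0.3,0.22,0],"delta_rot": [0,0,0],"fingers": 0},
    {"slide": [-0.3,0.22,0],"delta_rot": [0,0,0],"fingers": 0},
    {"slide": [-0.3,0.22,0],"delta_rot": [0,0,0],"fingers": 0},
    {"slide": [-0.3,0.22,0],"delta_rot": [0,0,0],"fingers": 0},
    {"slide": [0,0,0],"delta_rot": [0,0,-1],"fingers": 0},
    {"slide": [0,0,0],"delta_rot": [0,0,-1],"fingers": 0},
    {"slide": [0,0,0],"delta_rot": [0,0,-1],"fingers": 0},
    {"slide": [0,0,0],"delta_rot": [0,0,-1],"fingers": 0}
  ]
}}

```text
time_s: 2.1
tcp_pos: [0.5918, -0.1373, 0.2261]
eef_rot: [180.0, -0.0, -147.3]
contact_force: [-0.3, -0.8, 0.7]
gripper_width: 0.0436
gripper_force: 0.0
```

>>> {"name": "play_rows", "arguments": {
  "rows": [
    {"slide": [0,0,0],"delta_rot": [0,0,-1],"fingers": 0},
    {"slide": [0,0,0],"delta_rot": [0,0,-1],"fingers": 0},
    {"slide": [0,0,0],"delta_rot": [0,0,-1],"fingers": 0},
    {"slide": [0,0,0],"delta_rot": [0,0,-1],"fingers": 0},
    {"slide": [0,0,0],"delta_rot": [0,0,-1],"fingers": 0},
    {"slide": [0,0,0],"delta_rot": [0,0,-1],"fingers": 0},
    {"slide": [0,0,0],"delta_rot": [0,0,-1],"fingers": 0},
    {"slide": [0,0,0],"delta_rot": [0,0,-1],"fingers": 0}
  ]
}}

```text
time_s: 3.1
tcp_pos: [0.5918, -0.1374, 0.2261]
eef_rot: [180.0, -0.0, -110.6]
contact_force: [-0.5, 0.6, -0.1]
gripper_width: 0.0437
gripper_force: 0.0
```

>>> {"name": "play_rows", "arguments": {
  "rows": [
    {"slide": [0,0,0],"delta_rot": [0,0,-1],"fingers": 0},
    {"slide": [0,0,0],"delta_rot": [0,0,-1],"fingers": 0},
    {"slide": [0,0,0],"delta_rot": [0,0,-1],"fingers": 0},
    {"slide": [0,0,0],"delta_rot": [0,0,-1],"fingers": 0},
    {"slide": [0,0,0],"delta_rot": [0,0,-1],"fingers": 0},
    {"slide": [0,0,0],"delta_rot": [0,0,-1],"fingers": 0},
    {"slide": [0,0,0],"delta_rot": [0,0,-1],"fingers": 0},
    {"slide": [0,0,0],"delta_rot": [0,0,-1],"fingers": 0}
  ]
}}

```text
time_s: 4.1
tcp_pos: [0.5918, -0.1374, 0.2261]
eef_rot: [180.0, 0.0, -73.9]
contact_force: [0.6, -0.5, 0.0]
gripper_width: 0.0436
gripper_force: 0.0
```

>>> {"name": "play_rows", "arguments": {
  "rows": [
    {"slide": [0,0,0],"delta_rot": [0,-1,0],"fingers": 0},
    {"slide": [0,0,0],"delta_rot": [0,-1,0],"fingers": 0},
    {"slide": [0,0,0],"delta_rot": [0,-1,0],"fingers": 0},
    {"slide": [0,0,0],"delta_rot": [0,-1,0],"fingers": 0},
    {"slide": [0,0,0],"delta_rot": [0,-1,0],"fingers": 0},
    {"slide": [0,0,0],"delta_rot": [0,-1,0],"fingers": 0},
    {"slide": [0,0,0],"delta_rot": [0,-1,0],"fingers": 0},
    {"slide": [0,0,0],"delta_rot": [0,-1,0],"fingers": 0}
  ]
}}

```text
time_s: 5.1
tcp_pos: [0.592, -0.1375, 0.2263]
eef_rot: [180.0, 36.8, -74.1]
contact_force: [-0.3, 0.3, -0.9]
gripper_width: 0.044
gripper_force: 0.0
```

>>> {"name": "play_rows", "arguments": {
  "rows": [
    {"slide": [0.166,0.02,0.222],"delta_rot": [0,0,0],"fingers": 0},
    {"slide": [0.166,0,0.222],"delta_rot": [0,0,0],"fingers": 0},
    {"slide": [0.166,0,0.222],"delta_rot": [0,0,0],"fingers": 0},
    {"slide": [0.166,0,0.222],"delta_rot": [0,0,0],"fingers": 0},
    {"slide": [0.166,0,0.222],"delta_rot": [0,0,0],"fingers": 0},
    {"slide": [-0.107,0,0.08],"delta_rot": [0,0,0],"fingers": 0},
    {"slide": [-0.107,0,0.08],"delta_rot": [0,0,0],"fingers": 0},
    {"slide": [0,0,0],"delta_rot": [0,0,0],"fingers": 0}
  ]
}}

```text
time_s: 6.1
tcp_pos: [0.5788, -0.0982, 0.0207]
eef_rot: [-179.8, 36.6, -73.8]
contact_force: [-0.1, -0.6, -0.1]
gripper_width: 0.0438
gripper_force: 0.0
```

```bash
cat >> h.py <<'E'
O=np.array([.534,.0724]);U=np.array([-.276,.961]);V=np.array([-.961,-.276])
def uv(p): d=np.array(p[:2])-O; return round(float(d@U),4),round(float(d@V),4)
E
python3 - <<'E'
from h import *
s=st();print(uv(s['tcp_pos']))
a=cap('scene','s1.png')['image'];b=cap('top','t1.png')['image']
a=cv2.resize(a[130:270,150:390],(800,467));cv2.imwrite('pics/s1c.png',a)
E
```

```text
{'time_s': 6.1, 'tcp_pos': [0.5788, -0.0982, 0.0207], 'eef_rot': [-179.8175, 36.6084, -73.8429], 'contact_force': [-0.1009, -0.563, -0.0641], 'gripper_width': 0.0438, 'joints': [-13.0744, 38.1541, 3.5582, -32.3343, -77.3884, 42.659]}
(-0.1763, 0.0041)
```

View pics/s1c.png

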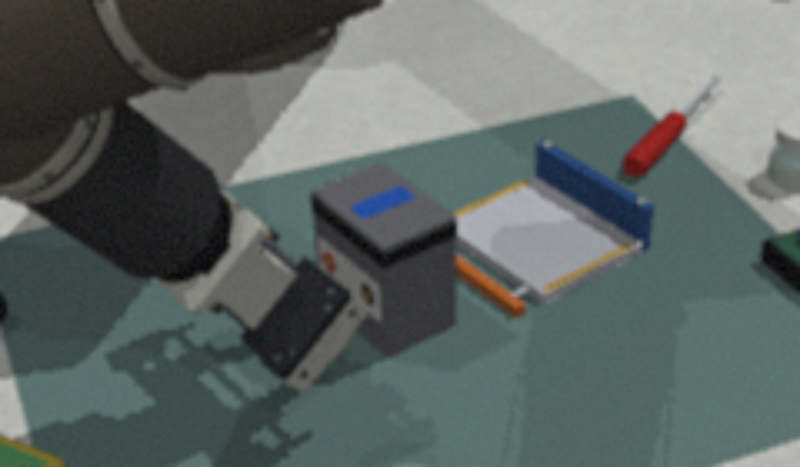

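The gripper is tilted behind the pack's terminal face, centred at about (310,330) in the crop, with its body clear of the pack. I'll approach and push low.

>>> {"name": "play_rows", "arguments": {
  "rows": [
    {"slide": [-0.053,0,0.04],"delta_rot": [0,0,0],"fingers": 0},
    {"slide": [-0.053,0,0.04],"delta_rot": [0,0,0],"fingers": 0},
    {"slide": [-0.016,0,0.012],"delta_rot": [0,0,0],"fingers": 0},
    {"slide": [-0.016,0,0.012],"delta_rot": [0,0,0],"fingers": 0},
    {"slide": [-0.016,0,0.012],"delta_rot": [0,0,0],"fingers": 0}
  ]
}}

```text
time_s: 6.82
tcp_pos: [0.5705, -0.0727, 0.0183]
eef_rot: [-180.0, 36.6, -74.1]
contact_force: [1.6, -4.6, 1.4]
gripper_width: 0.0436
gripper_force: 1.9
```

>>> {"name": "play_rows", "arguments": {
  "rows": [
    {"slide": [-0.016,0,0.012],"delta_rot": [0,0,0],"fingers": 0},
    {"slide": [-0.016,0,0.012],"delta_rot": [0,0,0],"fingers": 0},
    {"slide": [-0.016,0,0.012],"delta_rot": [0,0,0],"fingers": 0}
  ]
}}

```text
time_s: 7.2
tcp_pos: [0.568, -0.0639, 0.0184]
eef_rot: [-180.0, 36.6, -74.1]
contact_force: [1.9, -4.3, -0.4]
gripper_width: 0.0439
gripper_force: 2.1
```

>>> {"name": "play_rows", "arguments": {
  "rows": [
    {"slide": [-0.016,0,0.012],"delta_rot": [0,0,0],"fingers": 0},
    {"slide": [-0.016,0,0.012],"delta_rot": [0,0,0],"fingers": 0},
    {"slide": [-0.016,0,0.012],"delta_rot": [0,0,0],"fingers": 0}
  ]
}}

```text
time_s: 7.58
tcp_pos: [0.5653, -0.0548, 0.0184]
eef_rot: [180.0, 36.7, -74.1]
contact_force: [0.9, -4.2, -0.6]
gripper_width: 0.0437
gripper_force: 2.1
```

>>> {"name": "play_rows", "arguments": {
  "rows": [
    {"slide": [-0.016,0,0.012],"delta_rot": [0,0,0],"fingers": 0},
    {"slide": [-0.016,0,0.012],"delta_rot": [0,0,0],"fingers": 0},
    {"slide": [-0.016,0,0.012],"delta_rot": [0,0,0],"fingers": 0},
    {"slide": [-0.016,0,0.012],"delta_rot": [0,0,0],"fingers": 0},
    {"slide": [-0.016,0,0.012],"delta_rot": [0,0,0],"fingers": 0}
  ]
}}

```text
time_s: 8.2
tcp_pos: [0.5612, -0.0404, 0.0183]
eef_rot: [-180.0, 36.7, -74.1]
contact_force: [0.5, -4.6, 0.6]
gripper_width: 0.0437
gripper_force: 2.2
```

```bash
python3 - <<'E'
from h import *
s=st();print(uv(s['tcp_pos']))
c=cap('top','t2.png'); im=c['image']
cv2.imwrite('pics/t2c.png',cv2.resize(im[180:275,200:340],None,fx=5.6,fy=5.6,interpolation=cv2.INTER_CUBIC))
h=cv2.cvtColor(im,cv2.COLOR_BGR2HSV)
m=cv2.inRange(h,(100,90,40),(130,255,255)); m[:,:240]=0;m[:180]=0;m[275:]=0;m[:,340:]=0
k=max(cv2.findContours(m,0,1)[0],key=cv2.contourArea)
p=np.array([ray(c,u,v,.11)[:2] for u,v in k[:,0]],np.float32);q=cv2.minAreaRect(p);print(q,uv(q[0]))
E
```

```text
{'time_s': 8.2, 'tcp_pos': [0.5612, -0.0404, 0.0183], 'eef_rot': [-179.9967, 36.6679, -74.0688], 'contact_force': [0.5066, -4.6481, 0.5657], 'gripper_width': 0.0437, 'joints': [-8.8791, 35.6769, -1.3857, -34.4214, -73.5307, 40.9485]}
(-0.1159, 0.005)
((0.5487040281295776, 0.0018119439482688904), (0.023532051593065262, 0.05131093040108681), 16.056354522705078) (-0.0719, 0.0054)
```

View pics/t2c.png

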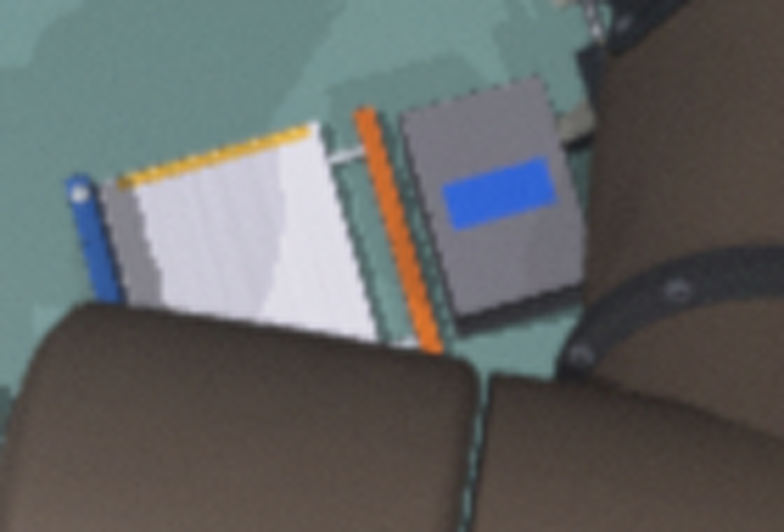

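The pack is now square to the bar (16.06° vs 16°), with its front about 9 mm short of it and v at +5 mm. I'll feel for the bar.

>>> {"name": "play_rows", "arguments": {
  "rows": [
    {"slide": [-0.011,0,0.008],"delta_rot": [0,0,0],"fingers": 0},
    {"slide": [-0.011,0,0.008],"delta_rot": [0,0,0],"fingers": 0},
    {"slide": [-0.005,0,0.004],"delta_rot": [0,0,0],"fingers": 0},
    {"slide": [-0.005,0,0.004],"delta_rot": [0,0,0],"fingers": 0}
  ]
}}

```text
time_s: 8.75
tcp_pos: [0.5596, -0.0348, 0.0183]
eef_rot: [-180.0, 36.7, -74.1]
contact_force: [1.6, -4.7, 0.0]
gripper_width: 0.0433
gripper_force: 2.3
```

>>> {"name": "play_rows", "arguments": {
  "rows": [
    {"slide": [-0.005,0,0.004],"delta_rot": [0,0,0],"fingers": 0}
  ]
}}

```text
time_s: 8.88
tcp_pos: [0.5594, -0.0339, 0.0183]
eef_rot: [-180.0, 36.7, -74.1]
contact_force: [1.7, -4.8, 0.8]
gripper_width: 0.0442
gripper_force: 2.3
```

>>> {"name": "play_rows", "arguments": {
  "rows": [
    {"slide": [-0.0053,0,0.004],"delta_rot": [0,0,0],"fingers": 0}
  ]
}}

```text
time_s: 9.0
tcp_pos: [0.5591, -0.0329, 0.0183]
eef_rot: [-180.0, 36.7, -74.1]
contact_force: [0.9, -5.9, 0.9]
gripper_width: 0.0438
gripper_force: 2.3
```

>>> {"name": "play_rows", "arguments": {
  "rows": [
    {"slide": [-0.004,0,0.003],"delta_rot": [0,0,0],"fingers": 0}
  ]
}}

```text
time_s: 9.12
tcp_pos: [0.559, -0.0323, 0.0183]
eef_rot: [-180.0, 36.7, -74.1]
contact_force: [1.2, -5.4, 0.7]
gripper_width: 0.0441
gripper_force: 3.2
```

>>> {"name": "play_rows", "arguments": {
  "rows": [
    {"slide": [-0.004,0,0.003],"delta_rot": [0,0,0],"fingers": 0}
  ]
}}

```text
time_s: 9.25
tcp_pos: [0.559, -0.0321, 0.0183]
eef_rot: [-180.0, 36.6, -74.1]
contact_force: [1.3, -8.0, 1.7]
gripper_width: 0.0437
gripper_force: 4.1
```

The bar is found: the force climbed to 8 N while the motion stalled at pack front u≈-29.7 mm, which matches the camera estimate of -28.6. I'll back off and rise.

>>> {"name": "play_rows", "arguments": {
  "rows": [
    {"slide": [0.053,0,-0.04],"delta_rot": [0,0,0],"fingers": 0},
    {"slide": [-0.148,0,-0.198],"delta_rot": [0,0,0],"fingers": 0},
    {"slide": [-0.148,0,-0.198],"delta_rot": [0,0,0],"fingers": 0},
    {"slide": [-0.032,0,0.024],"delta_rot": [0,0,0],"fingers": 0},
    {"slide": [-0.011,0,0.008],"delta_rot": [0,0,0],"fingers": 0}
  ]
}}

```text
time_s: 9.88
tcp_pos: [0.5587, -0.0326, 0.0923]
eef_rot: [180.0, 36.7, -74.1]
contact_force: [0.9, -4.0, 1.7]
gripper_width: 0.0441
gripper_force: 1.9
```

>>> {"name": "play_rows", "arguments": {
  "rows": [
    {"slide": [-0.008,0,0.006],"delta_rot": [0,0,0],"fingers": 0},
    {"slide": [-0.008,0,0.006],"delta_rot": [0,0,0],"fingers": 0}
  ]
}}

```text
time_s: 10.12
tcp_pos: [0.5586, -0.0317, 0.092]
eef_rot: [180.0, 36.6, -74.1]
contact_force: [2.0, -8.8, 7.0]
gripper_width: 0.0441
gripper_force: 4.5
```

Holding height resists the tip through friction, so I'll follow the arc upward.

>>> {"name": "play_rows", "arguments": {
  "rows": [
    {"slide": [-0.008,0,-0.011],"delta_rot": [0,0,0],"fingers": 0}
  ]
}}

```text
time_s: 10.25
tcp_pos: [0.5582, -0.0311, 0.0936]
eef_rot: [179.9, 36.6, -74.1]
contact_force: [1.6, -2.5, -1.6]
gripper_width: 0.0437
gripper_force: 1.2
```

>>> {"name": "play_rows", "arguments": {
  "rows": [
    {"slide": [-0.008,0,-0.002],"delta_rot": [0,0,0],"fingers": 0}
  ]
}}

```text
time_s: 10.38
tcp_pos: [0.5579, -0.0298, 0.0945]
eef_rot: [179.9, 36.7, -74.2]
contact_force: [1.0, -2.4, -0.0]
gripper_width: 0.0438
gripper_force: 1.4
```

>>> {"name": "play_rows", "arguments": {
  "rows": [
    {"slide": [-0.032,0,0.001],"delta_rot": [0,0,0],"fingers": 0},
    {"slide": [-0.032,0,0.001],"delta_rot": [0,0,0],"fingers": 0}
  ]
}}

```text
time_s: 10.62
tcp_pos: [0.5556, -0.0215, 0.1007]
eef_rot: [179.9, 36.7, -74.1]
contact_force: [1.2, -2.0, -0.4]
gripper_width: 0.0436
gripper_force: 0.9
```

>>> {"name": "play_rows", "arguments": {
  "rows": [
    {"slide": [-0.032,0,0.004],"delta_rot": [0,0,0],"fingers": 0},
    {"slide": [-0.032,0,0.004],"delta_rot": [0,0,0],"fingers": 0}
  ]
}}

```text
time_s: 10.88
tcp_pos: [0.5534, -0.0134, 0.1059]
eef_rot: [180.0, 36.7, -74.1]
contact_force: [0.5, -1.9, -0.3]
gripper_width: 0.0436
gripper_force: 0.8
```

>>> {"name": "play_rows", "arguments": {
  "rows": [
    {"slide": [-0.031,0,0.008],"delta_rot": [0,0,0],"fingers": 0},
    {"slide": [-0.031,0,0.008],"delta_rot": [0,0,0],"fingers": 0},
    {"slide": [-0.031,0,0.008],"delta_rot": [0,0,0],"fingers": 0},
    {"slide": [-0.031,0,0.008],"delta_rot": [0,0,0],"fingers": 0}
  ]
}}

```text
time_s: 11.38
tcp_pos: [0.5487, 0.0036, 0.1131]
eef_rot: [-180.0, 36.7, -74.1]
contact_force: [0.3, -0.9, -0.2]
gripper_width: 0.0437
gripper_force: 0.5
```

>>> {"name": "play_rows", "arguments": {
  "rows": [
    {"slide": [-0.029,0,0.013],"delta_rot": [0,0,0],"fingers": 0},
    {"slide": [-0.029,0,0.013],"delta_rot": [0,0,0],"fingers": 0},
    {"slide": [-0.029,0,0.013],"delta_rot": [0,0,0],"fingers": 0},
    {"slide": [-0.029,0,0.013],"delta_rot": [0,0,0],"fingers": 0}
  ]
}}

```text
time_s: 11.88
tcp_pos: [0.5436, 0.0215, 0.1172]
eef_rot: [180.0, 36.7, -74.1]
contact_force: [0.5, -1.6, -0.4]
gripper_width: 0.0439
gripper_force: 0.2
```

>>> {"name": "play_rows", "arguments": {
  "rows": [
    {"slide": [-0.022,0,0.0145],"delta_rot": [0,0,0],"fingers": 0},
    {"slide": [-0.022,0,0.0145],"delta_rot": [0,0,0],"fingers": 0}
  ]
}}

```text
time_s: 12.12
tcp_pos: [0.5414, 0.029, 0.1176]
eef_rot: [180.0, 36.7, -74.1]
contact_force: [0.8, -0.4, 0.2]
gripper_width: 0.0438
gripper_force: 0.1
```

>>> {"name": "play_rows", "arguments": {
  "rows": [
    {"slide": [-0.022,0,0.0145],"delta_rot": [0,0,0],"fingers": 0},
    {"slide": [-0.022,0,0.0145],"delta_rot": [0,0,0],"fingers": 0}
  ]
}}

```text
time_s: 12.38
tcp_pos: [0.5392, 0.0366, 0.118]
eef_rot: [180.0, 36.7, -74.1]
contact_force: [0.5, -1.0, -0.2]
gripper_width: 0.044
gripper_force: 0.0
```

>>> {"name": "play_rows", "arguments": {
  "rows": [
    {"slide": [-0.02,0,0.016],"delta_rot": [0,0,0],"fingers": 0},
    {"slide": [0,0,0],"delta_rot": [0,0,0],"fingers": 0},
    {"slide": [0,0,0],"delta_rot": [0,0,0],"fingers": 0},
    {"slide": [0,0,0],"delta_rot": [0,0,0],"fingers": 0}
  ]
}}

```text
time_s: 12.88
tcp_pos: [0.5384, 0.0399, 0.1178]
eef_rot: [-180.0, 36.7, -74.1]
contact_force: [-0.3, 0.6, 0.4]
gripper_width: 0.0436
gripper_force: 0.0
```

```bash
python3 - <<'E'
from h import *
s=st();print(uv(s['tcp_pos']))
a=cap('scene','s3.png')['image']
a=cv2.resize(a[130:270,150:390],(800,467));cv2.imwrite('pics/s3c.png',a)
E
```

```text
{'time_s': 12.875, 'tcp_pos': [0.5384, 0.0399, 0.1178], 'eef_rot': [-179.9993, 36.6674, -74.0785], 'contact_force': [-0.2789, 0.6494, 0.3847], 'gripper_width': 0.0436, 'joints': [-2.0376, 25.0772, -3.9212, -35.6913, -76.8313, 31.2971]}
(-0.0325, 0.0048)
```

View pics/s3c.png

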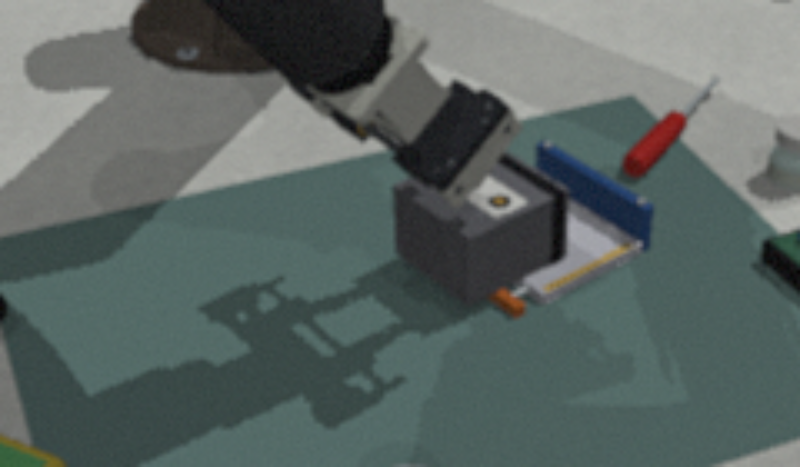

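The pack has fallen onto its back, panel up, overhanging the bar. I'll retreat and drop behind its rear face.

>>> {"name": "play_rows", "arguments": {
  "rows": [
    {"slide": [-0.12,0,-0.16],"delta_rot": [0,0,0],"fingers": 0},
    {"slide": [0.2,0,-0.15],"delta_rot": [0,0,0],"fingers": 0},
    {"slide": [0.2,0,-0.15],"delta_rot": [0,0,0],"fingers": 0},
    {"slide": [0.16,0,0.214],"delta_rot": [0,0,0],"fingers": 0},
    {"slide": [0.16,0,0.214],"delta_rot": [0,0,0],"fingers": 0},
    {"slide": [0.16,0,0.214],"delta_rot": [0,0,0],"fingers": 0},
    {"slide": [0,0,0],"delta_rot": [0,0,0],"fingers": 0}
  ]
}}

```text
time_s: 13.8
tcp_pos: [0.5568, -0.0319, 0.0252]
eef_rot: [179.6, 36.8, -74.4]
contact_force: [-0.4, 0.5, 1.0]
gripper_width: 0.0443
gripper_force: 0.0
```

```bash
python3 - <<'E'
from h import *
s=st();print(uv(s['tcp_pos']))
c=cap('top','t3.png'); im=c['image']
cv2.imwrite('pics/t3c.png',cv2.resize(im[180:275,200:340],None,fx=5.6,fy=5.6,interpolation=cv2.INTER_CUBIC))
E
```

```text
{'time_s': 13.8, 'tcp_pos': [0.5568, -0.0319, 0.0252], 'eef_rot': [179.5738, 36.8447, -74.3592], 'contact_force': [-0.3516, 0.4929, 1.0244], 'gripper_width': 0.0443, 'joints': [-8.2469, 34.8572, -1.9169, -34.5986, -73.7918, 40.1031]}
(-0.1066, 0.0069)
```

View pics/t3c.png

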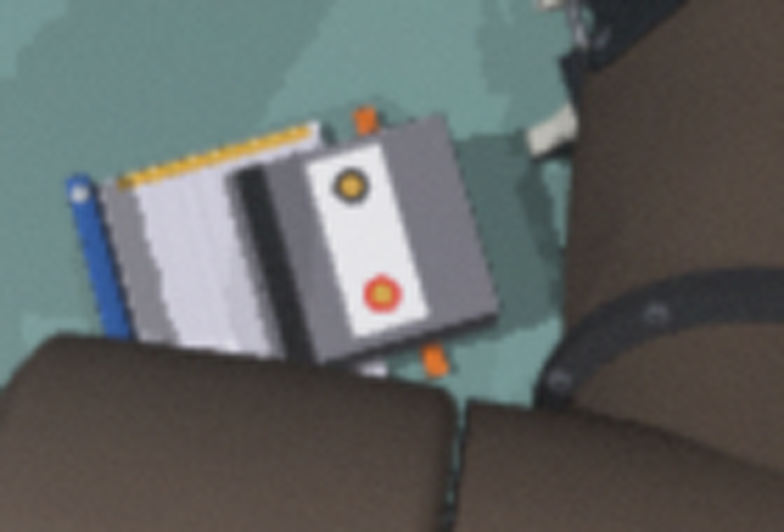

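The pack lies panel up. The terminals are at crop (352,186) and (383,293), and the rear corners at (440,115) and (497,318).

```bash
python3 - <<'E'
from h import *
c=np.load('pics/t3.png.npz')
for u,v in [(352,186),(383,293),(440,115),(497,318),(318,362)]:
    print(uv(ray(c,200+u/5.6-.4,180+v/5.6-.4,.082)))
E
```

```text
(-0.0073, -0.0216)
(-0.0075, 0.0318)
(-0.0571, -0.0431)
(-0.056, 0.0581)
(0.0308, 0.0547)
```

>>> {"name": "play_rows", "arguments": {
  "rows": [
    {"slide": [-0.1,0,0.075],"delta_rot": [0,0,0],"fingers": 0},
    {"slide": [-0.08,0,0.06],"delta_rot": [0,0,0],"fingers": 0},
    {"slide": [-0.016,0,0.012],"delta_rot": [0,0,0],"fingers": 0},
    {"slide": [-0.016,0,0.012],"delta_rot": [0,0,0],"fingers": 0},
    {"slide": [-0.016,0,0.012],"delta_rot": [0,0,0],"fingers": 0}
  ]
}}

```text
time_s: 14.48
tcp_pos: [0.5483, 0.0073, 0.0286]
eef_rot: [-179.9, 36.5, -74.0]
contact_force: [1.2, -6.3, 5.4]
gripper_width: 0.0437
gripper_force: 3.6
```

>>> {"name": "play_rows", "arguments": {
  "rows": [
    {"slide": [-0.016,-0.002,0.012],"delta_rot": [0,0,0],"fingers": 0},
    {"slide": [-0.016,-0.002,0.012],"delta_rot": [0,0,0],"fingers": 0},
    {"slide": [-0.016,-0.002,0.012],"delta_rot": [0,0,0],"fingers": 0}
  ]
}}

```text
time_s: 14.85
tcp_pos: [0.5468, 0.0158, 0.0285]
eef_rot: [-179.9, 36.5, -74.0]
contact_force: [1.7, -6.1, 5.7]
gripper_width: 0.0439
gripper_force: 3.5
```

>>> {"name": "play_rows", "arguments": {
  "rows": [
    {"slide": [-0.02,-0.002,0.006],"delta_rot": [0,0,0],"fingers": 0},
    {"slide": [-0.016,-0.002,0.012],"delta_rot": [0,0,0],"fingers": 0}
  ]
}}

```text
time_s: 15.1
tcp_pos: [0.545, 0.0228, 0.0288]
eef_rot: [-180.0, 36.6, -74.1]
contact_force: [1.5, -4.0, 0.9]
gripper_width: 0.044
gripper_force: 2.4
```

```bash
python3 - <<'E'
from h import *
s=st();print(uv(s['tcp_pos']))
a=cap('scene','s4.png')['image']
a=cv2.resize(a[130:270,150:390],(800,467));cv2.imwrite('pics/s4c.png',a)
E
```

```text
{'time_s': 15.1, 'tcp_pos': [0.545, 0.0228, 0.0288], 'eef_rot': [-179.9565, 36.5927, -74.074], 'contact_force': [1.4772, -4.0193, 0.8777], 'gripper_width': 0.044, 'joints': [-3.7415, 32.3519, -5.4881, -36.5815, -70.448, 37.918]}
(-0.0507, 0.0031)
```

View pics/s4c.png

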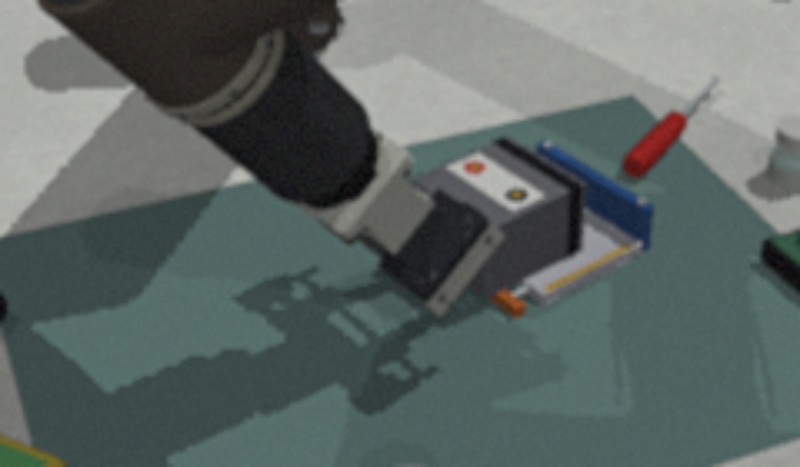

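The pack lies flat and slides cleanly at about 4 N, with the fence 48 mm of travel away. I'll continue.

>>> {"name": "play_rows", "arguments": {
  "rows": [
    {"slide": [-0.016,-0.002,0.012],"delta_rot": [0,0,0],"fingers": 0},
    {"slide": [-0.016,-0.002,0.012],"delta_rot": [0,0,0],"fingers": 0},
    {"slide": [-0.016,-0.002,0.012],"delta_rot": [0,0,0],"fingers": 0},
    {"slide": [-0.016,-0.002,0.012],"delta_rot": [0,0,0],"fingers": 0},
    {"slide": [-0.016,-0.002,0.012],"delta_rot": [0,0,0],"fingers": 0}
  ]
}}

```text
time_s: 15.78
tcp_pos: [0.5419, 0.0383, 0.0288]
eef_rot: [-180.0, 36.6, -74.1]
contact_force: [1.1, -5.1, 1.7]
gripper_width: 0.0437
gripper_force: 2.5
```

>>> {"name": "play_rows", "arguments": {
  "rows": [
    {"slide": [-0.016,-0.002,0.012],"delta_rot": [0,0,0],"fingers": 0},
    {"slide": [-0.016,-0.002,0.012],"delta_rot": [0,0,0],"fingers": 0},
    {"slide": [-0.016,-0.002,0.012],"delta_rot": [0,0,0],"fingers": 0},
    {"slide": [-0.016,-0.002,0.012],"delta_rot": [0,0,0],"fingers": 0}
  ]
}}

```text
time_s: 16.27
tcp_pos: [0.5397, 0.0502, 0.0287]
eef_rot: [-180.0, 36.6, -74.1]
contact_force: [0.8, -5.4, 2.0]
gripper_width: 0.0439
gripper_force: 2.6
```

```bash
python3 - <<'E'
from h import *
s=st();print(uv(s['tcp_pos']))
c=cap('top','t4.png'); im=c['image']
cv2.imwrite('pics/t4c.png',cv2.resize(im[180:275,200:340],None,fx=5.6,fy=5.6,interpolation=cv2.INTER_CUBIC))
h=cv2.cvtColor(im,cv2.COLOR_BGR2HSV); m=cv2.inRange(h,(0,0,190),(180,40,255)); m[:180]=0;m[275:]=0;m[:,:200]=0;m[:,320:]=0
for k in cv2.findContours(m,0,1)[0]:
    if cv2.contourArea(k)>80:
        p=np.array([ray(c,u,v,.082)[:2] for u,v in k[:,0]],np.float32);q=cv2.minAreaRect(p);print(q,uv(q[0]))
E
```

```text
{'time_s': 16.275, 'tcp_pos': [0.5397, 0.0502, 0.0287], 'eef_rot': [-179.9982, 36.6447, -74.0574], 'contact_force': [0.8087, -5.4225, 2.0442], 'gripper_width': 0.0439, 'joints': [-1.408, 31.5427, -6.8141, -37.6062, -69.0007, 36.7058]}
(-0.0229, 0.0006)
((0.5222809314727783, 0.10877278447151184), (0.08556628227233887, 0.03552284091711044), 16.52920150756836) (0.0382, 0.0012)
```

View pics/t4c.png

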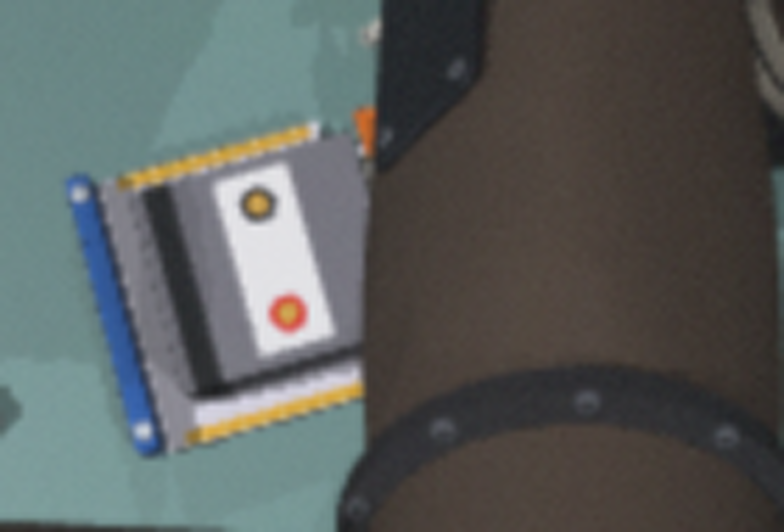

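The pack is square within 0.5° with v≈1 mm, and about 20 mm remain. I'll push straight on, ending in fine steps.

>>> {"name": "play_rows", "arguments": {
  "rows": [
    {"slide": [-0.016,-0.001,0.012],"delta_rot": [0,0,0],"fingers": 0},
    {"slide": [-0.016,-0.001,0.012],"delta_rot": [0,0,0],"fingers": 0},
    {"slide": [-0.016,0,0.012],"delta_rot": [0,0,0],"fingers": 0},
    {"slide": [-0.016,0,0.012],"delta_rot": [0,0,0],"fingers": 0},
    {"slide": [-0.0053,0,0.004],"delta_rot": [0,0,0],"fingers": 0}
  ]
}}

```text
time_s: 16.95
tcp_pos: [0.5366, 0.0628, 0.0287]
eef_rot: [-180.0, 36.7, -74.1]
contact_force: [1.3, -5.3, 2.4]
gripper_width: 0.044
gripper_force: 2.7
```

>>> {"name": "play_rows", "arguments": {
  "rows": [
    {"slide": [-0.0053,0,0.004],"delta_rot": [0,0,0],"fingers": 0},
    {"slide": [-0.0053,0,0.004],"delta_rot": [0,0,0],"fingers": 0}
  ]
}}

```text
time_s: 17.2
tcp_pos: [0.5361, 0.0646, 0.0287]
eef_rot: [-180.0, 36.6, -74.1]
contact_force: [1.7, -4.6, 1.3]
gripper_width: 0.0435
gripper_force: 2.7
```

>>> {"name": "play_rows", "arguments": {
  "rows": [
    {"slide": [-0.0053,0,0.004],"delta_rot": [0,0,0],"fingers": 0}
  ]
}}

```text
time_s: 17.32
tcp_pos: [0.5358, 0.0655, 0.0287]
eef_rot: [-180.0, 36.6, -74.1]
contact_force: [1.2, -5.2, 2.2]
gripper_width: 0.0435
gripper_force: 2.7
```

>>> {"name": "play_rows", "arguments": {
  "rows": [
    {"slide": [-0.0053,0,0.004],"delta_rot": [0,0,0],"fingers": 0},
    {"slide": [-0.0053,0,0.004],"delta_rot": [0,0,0],"fingers": 0}
  ]
}}

```text
time_s: 17.58
tcp_pos: [0.5353, 0.0674, 0.0287]
eef_rot: [-180.0, 36.6, -74.1]
contact_force: [1.8, -5.7, 1.8]
gripper_width: 0.0437
gripper_force: 2.7
```

>>> {"name": "play_rows", "arguments": {
  "rows": [
    {"slide": [-0.0053,0,0.004],"delta_rot": [0,0,0],"fingers": 0}
  ]
}}

```text
time_s: 17.7
tcp_pos: [0.535, 0.0684, 0.0287]
eef_rot: [-180.0, 36.6, -74.1]
contact_force: [0.2, -4.7, 2.1]
gripper_width: 0.0441
gripper_force: 2.7
```

>>> {"name": "play_rows", "arguments": {
  "rows": [
    {"slide": [-0.004,0,0.003],"delta_rot": [0,0,0],"fingers": 0}
  ]
}}

```text
time_s: 17.82
tcp_pos: [0.5348, 0.0691, 0.0287]
eef_rot: [-180.0, 36.6, -74.1]
contact_force: [1.1, -5.6, 2.8]
gripper_width: 0.0439
gripper_force: 2.7
```

>>> {"name": "play_rows", "arguments": {
  "rows": [
    {"slide": [-0.004,0,0.003],"delta_rot": [0,0,0],"fingers": 0}
  ]
}}

```text
time_s: 17.95
tcp_pos: [0.5348, 0.0693, 0.0287]
eef_rot: [-180.0, 36.6, -74.0]
contact_force: [1.5, -9.2, 3.0]
gripper_width: 0.0443
gripper_force: 4.4
```

>>> {"name": "play_rows", "arguments": {
  "rows": [
    {"slide": [-0.004,0,0.003],"delta_rot": [0,0,0],"fingers": 0}
  ]
}}

```text
time_s: 18.08
tcp_pos: [0.5348, 0.0695, 0.0287]
eef_rot: [-179.9, 36.5, -74.0]
contact_force: [2.0, -9.8, 4.0]
gripper_width: 0.0436
gripper_force: 5.5
```

>>> {"name": "play_rows", "arguments": {
  "rows": [
    {"slide": [-0.003,0,0.002],"delta_rot": [0,0,0],"fingers": 0}
  ]
}}

```text
time_s: 18.2
tcp_pos: [0.5348, 0.0695, 0.0287]
eef_rot: [-179.9, 36.5, -74.0]
contact_force: [2.5, -12.4, 3.3]
gripper_width: 0.044
gripper_force: 6.2
```

It is home against the fence. I'll withdraw.

>>> {"name": "play_rows", "arguments": {
  "rows": [
    {"slide": [0.011,0,-0.008],"delta_rot": [0,0,0],"fingers": 0},
    {"slide": [0.107,0,-0.08],"delta_rot": [0,0,0],"fingers": 0},
    {"slide": [0.2,0,-0.15],"delta_rot": [0,0,0],"fingers": 0},
    {"slide": [0.05,0,-0.35],"delta_rot": [0,0,0],"fingers": 0},
    {"slide": [0.05,0,-0.35],"delta_rot": [0,0,0],"fingers": 0},
    {"slide": [0.05,0,-0.35],"delta_rot": [0,0,0],"fingers": 0},
    {"slide": [0.05,0,-0.35],"delta_rot": [0,0,0],"fingers": 0},
    {"slide": [0,0,0],"delta_rot": [0,0,0],"fingers": 0}
  ]
}}

```text
time_s: 19.2
tcp_pos: [0.5928, -0.1333, 0.1816]
eef_rot: [-179.7, 36.5, -74.1]
contact_force: [0.1, 1.0, -1.5]
gripper_width: 0.0435
gripper_force: 0.0
```

```bash
python3 - <<'E'
from h import *
s=st();print(uv(s['tcp_pos']))
c=cap('top','t5.png'); im=c['image']; a=cap('scene','s5.png')['image']
A=cv2.resize(im[180:275,200:340],(700,475)); B=cv2.resize(a[130:270,150:390],(800,467))
cv2.imwrite('pics/f.png',cv2.resize(np.vstack([np.hstack([A,np.zeros((475,100,3),np.uint8)]),B]),(500,588)))
h=cv2.cvtColor(im,cv2.COLOR_BGR2HSV); m=cv2.inRange(h,(0,0,190),(180,40,255)); m[:180]=0;m[275:]=0;m[:,:200]=0;m[:,320:]=0
for k in cv2.findContours(m,0,1)[0]:
    if cv2.contourArea(k)>80:
        p=np.array([ray(c,u,v,.082)[:2] for u,v in k[:,0]],np.float32);q=cv2.minAreaRect(p);print(q,uv(q[0]))
E
```

```text
{'time_s': 19.2, 'tcp_pos': [0.5928, -0.1333, 0.1816], 'eef_rot': [-179.7451, 36.5007, -74.0596], 'contact_force': [0.0718, 0.9698, -1.4922], 'gripper_width': 0.0435, 'joints': [-15.3356, 30.7941, 13.6971, -30.7621, -93.1649, 35.0741]}
(-0.2139, 0.0002)
((0.5172208547592163, 0.12764301896095276), (0.08400992304086685, 0.0344669409096241), 15.993213653564453) (0.0577, 0.0009)
```

View pics/f.png

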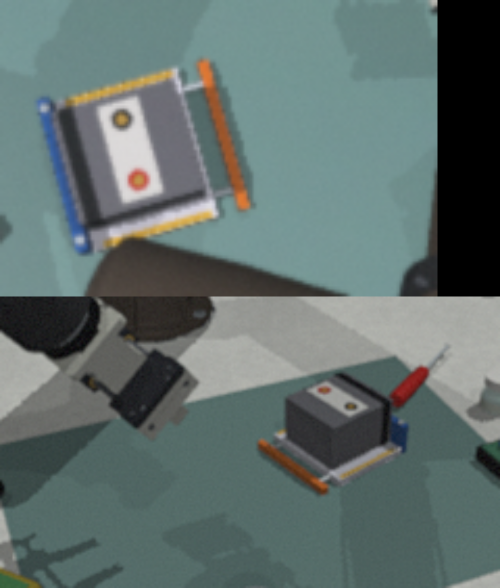

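The pack sits home against the fence, panel up, with yaw 16.0°, v≈1 mm and the arm clear of it.

```bash
python3 -c "
from plant import r
print(r.close_job())"
```

```text
the job is handed in; nothing more can be done
None
```

The battery pack lies on its back in the cradle, terminal panel up and square against the blue fence (about 1 mm off centre). The job was handed in at about 19 s, the highest force I read on the pack was about 13 N, and no bystander was touched.

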